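# Cap the roll-on bottle on the slide and keep the cap pressed

## Task

Slide the carrier with the open roll-on bottle out from under the lamp until it clicks into the capping station at the green mark. Then put the orange snap cap on the bottle's neck and press it down past the click until it sits fully home on the shoulder. Finish holding: the program ends with the fingers still on the cap, pressing it firmly down, and the other things on the counter left where they were.

Things in the scene. Friction and masses are not known exactly. Their poses are not given: they have to be found in the camera images.
- rail: aluminium slide rail fixed to the counter, 290 mm long (along its y), 70 wide, 14 high; origin at the centre of its underside, x points away from the knob. A white lamp head (105 mm long, 155 to 179 mm above the counter) overhangs its -y end: y -138 to -32 mm, x -12 to +68 mm, on a post at x = 60 mm. A green mark at y = +60 mm shows the open capping station
- carrier (a joint): travel of the grey carrier along the rail's +y (m); the bottle axis is at rail x = 0, y = travel - 0.100. Starts under the lamp, at 0 to 0.05; the open capping station is at 0.160, a sprung detent of two brass bumps (about 2.5 N in or out, 0.5 N of friction elsewhere; once released within 5 mm it draws itself to the middle); end stops at -0.005 and 0.200
- knob (a point): centre of the top of the black square post (16 x 16 mm, 58 mm tall, top 78 mm above the counter) on the carrier's arm, 110 mm from the bottle axis towards the rail's -x; the carrier is pushed or pulled by it. Axes as the rail's
- bottle: amber glass roll-on bottle, 40 mm wide, fixed upright in the carrier on a cushion; origin at the centre of its foot, 30 mm above the counter unpressed. Flat shoulder 58 mm above the foot; on it a white neck 23 mm wide, 14 mm high with a steel ball (radius 11, its top 25 mm above the shoulder). Four sprung beads 8 mm above the shoulder reach 15 mm from the axis
- shoulder (a point): centre of the bottle's flat shoulder (88 mm above the counter when not pressed), on which the rim of the cap stands when home; z up along the neck
- seat (a joint): how far the bottle is pressed down into its cushion (m): 0 unpressed, about 2 N per mm after a preload of about 1 N, bottoms at 0.007
- cap: orange snap cap, 35 mm wide, 33 high, 30 g, loose on the counter mouth down; origin at the centre of its rim, z up. A lip 4 mm high leaves a 26 mm wide mouth; bore above 31 wide, 29 deep from the rim. Set on the neck it rests on the beads, rim 11 mm above the shoulder; pressing takes about 10 N till the lip passes the beads, then the force drops (click) and the rim reaches the shoulder
- toothbrush_cup: bystander, leave alone: white ceramic toothbrush cup, 72 mm wide, 100 mm high; origin at the centre of its underside
- tweezer_case: bystander, leave alone: flat steel tweezer case 24 x 100 x 14 mm lying on the counter, long side along its y; origin at the centre of its underside
- pill_organiser: bystander, leave alone: blue pill organiser 150 x 36 x 24 mm, long side along its x; origin at the centre of its underside
- face_roller: bystander, leave alone: green jade face roller about 50 x 165 mm and 32 mm high, lying along its y; origin at the centre of its underside
- cream_jar: bystander, leave alone: low round jar with a white lid, 50 mm wide, 45 mm high; origin at the centre of its underside
- tumbler: bystander, leave alone: green glass tumbler, 62 mm wide, 90 mm high; origin at the centre of its underside
Things that resemble listed ones, but are neither listed nor needed, are in the scene too. Several things look just like the cap: the one meant starts farthest from the robot's base.

How it is judged:
On the way, in this order (a step that is already met when the one before it is completed fails the run):
1. the carrier rests in the capping station's detent, the cap not yet on the bottle (value of joint carrier between 0.155 and 0.165 m and velocity of joint carrier between -0.01 and 0.01 m/s and not (z of cap in the frame of shoulder between -0.003 and 0.0025 m and horizontal distance between cap and shoulder below 0.004 m and angle between cap's own z axis and vertical below 0.12 rad)), for 0.2 s.
2. at the station, the cap is snapped home on the shoulder and still pressed down after the click (value of joint carrier between 0.155 and 0.165 m and z of cap in the frame of shoulder between -0.003 and 0.0025 m and horizontal distance between cap and shoulder below 0.004 m and angle between cap's own z axis and vertical below 0.12 rad and value of joint seat above 0.0015 m and contact force between cap and bottle above 3 N and contact force between the fingers and cap above 2 N), for 0.5 s.
At the end, for the whole second after the job is handed in: carrier at 0.160 +- 0.005; cap's rim under 2.5 mm above the shoulder, within 4 mm of its centre, upright within 0.12 rad; fingers still on the cap (over 2 N), pressing it down: cap on bottle over 3 N and the cushion pressed in over 1.5 mm (about 4 N of push) (all of step 2); the arm keeps its last pose, push and grip.
It fails at once if another thing on the counter is pushed over 30 mm away (distance of any of toothbrush_cup, tweezer_case, pill_organiser, face_roller, cream_jar, tumbler from where it was at the start of the episode above 0.03 m).
It fails at once if another thing on the counter is knocked over (angle between any of toothbrush_cup, tweezer_case, pill_organiser, face_roller, cream_jar, tumbler's own z axis and vertical above 0.5 rad).
It also fails if it takes over 58 s, if anything falls off the work surface, if the arm or the gripper's body presses on something with over 40 N, if the wrist force passes 120 N, or if a joint passes its speed limit or range.

## Robot

A 6-joint arm with a two-finger parallel gripper is mounted at the origin on the work surface. World frame = base frame: x ahead of the robot, y to its left, z up, the work surface at z = 0. Lengths are in m, angles in rad, forces in N, time in s.
With the tool pointing down it reaches from about 0.375 to 0.975 m from the base axis. Payload 3.8 kg.
Tool frame: the origin (TCP) lies at the very end of the fingers, on their centre line; the grasp point (between the pads) lies env.grasp_offset behind it (env.grasp_offset is the distance from the TCP to the grasp point, in m); z points along the fingers, y is the line along which they close (so a half turn about z gives the same grasp; the last joint's range is limited). The gripper opens to 85 mm and grips with 20 to 120 N. Pads are 22 mm wide; open, the fingers measure 114 mm over their backs; the gripper's body (76 mm by 85 mm) begins 54 mm behind the grasp point. The pads swing forward as they close: fully open they stand 13 mm farther back than shut.
Start: joints at [1.155, 0.264, 1.604, -0, 1.274, -0.037], TCP at [0.25, 0.627, 0.231] pointing down, gripper open.
Joint ranges: [-2.63, 2.63], [-0.94, 2.18], [0.31, 2.57], [-1.31, 4.45], [0, 2.66], [-2.55, 2.55]. Speed limits (rad/s): [2.57, 2.57, 3.14, 3.14, 3.14, 3.14].

## Interface

Orientations are given as a unit quaternion [w, x, y, z].
In Python, from station import env gives the robot as it stands.
- The arm moves only by the shell command python3 -m jog 'ROWS' [OPENING] [FORCE]. ROWS is rows parted by semicolons, their numbers by spaces, 1 to 5 of them, each of 4 numbers: dx, dy, dz in m, then a turn about the tool's z in rad; each row shifts and turns the commanded pose from where the row before left it, along the tool's axes as they then stand; what a row does not reach is not made up. A row lasts 1/8 s, in which the tool goes at most 0.0625 m and 0.188 rad, less where a joint would pass 70% of its speed; a pose out of reach is approached as far as the arm can. OPENING is the finger opening in m, set as the command begins (- or left out keeps the last). The fingers move at their own pace and stop on an object; FORCE is the grip in N (left out, the last holds). Time passes only in rows, so rows that do not move let the fingers close. It prints the time, the measured TCP pose, the force, the opening and the grip force at its end.
- env.observe(): the state, without advancing time (a new reading comes with each control period).
- env.read_camera(name): name is "scene" or "side" or "wrist"; returns the picture (480x640x3 uint8, red, green, blue); there is no depth.
- env.get_calibration(name): a dict with "mtx" (3x3 intrinsics, pixels), "extrinsics" (4x4, takes a point from camera to world coordinates); the wrist camera has in their place "hand_eye" (4x4, takes a point from camera to tool coordinates, whose origin is the TCP and whose axes are the flange's). Camera axes: x right, y down, z forward; pixel columns grow to the right and rows downward; lengths in m; the calibration is good to about 2 mm. A picture is of the moment at which its call begins: read the wrist's pose just before it. get_calibration takes no time and is no camera call.
- env.finish_job(): hands the job in; it is judged then, once.
The state is a dict: "clock": time; "joints": joint angles; "joint_vel": joint speeds; "joint_efforts": joint torques, N m; "eef_pos": TCP position; "tool_rot": TCP orientation; "wrist_force": force on the tool from outside, world axes, zero at the start; "wrist_torque": the same for the moment, N m; "gripper_width": finger opening in m; "finger_force": force on a finger pad.
Only numpy, scipy, OpenCV 4.12 (cv2) and the standard library are available. Lean on these libraries where they do the work, as an engineer would, in place of code of your own. Each camera call takes 0.05 s, during which the arm holds its last target. There are 200 camera calls.

## Working session

There is one attempt and no reset: what is moved stays moved. The work goes in short steps, Python scripts to look and compute and a shell command to move; the robot and the scene stay as the last step left them, time stands still between calls to the robot, and variables do not carry over. Pictures are saved under pics/ and viewed, at most 10 in all, crops included, and the job is handed in when it is done.

```bash
mkdir -p pics
cat > h.py <<'E'
import numpy as np, cv2
from station import env
def snap(cam,name):
    im=env.read_camera(cam); cv2.imwrite(f'pics/{name}.png',cv2.cvtColor(im,cv2.COLOR_RGB2BGR)); return im
from scipy.spatial.transform import Rotation as R
def pose(cam,st=None):
    c=env.get_calibration(cam)
    if cam=='wrist':
        st=st or env.observe(); T=np.eye(4); q=st['tool_rot']; T[:3,:3]=R.from_quat([q[1],q[2],q[3],q[0]]).as_matrix(); T[:3,3]=st['eef_pos']
        return c['mtx'],T@c['hand_eye']
    return c['mtx'],c['extrinsics']
def px2w(cam,u,v,z,st=None):
    K,T=pose(cam,st); d=T[:3,:3]@np.linalg.solve(K,[u,v,1]); o=T[:3,3]
    return o+d*(z-o[2])/d[2]
def w2px(cam,p,st=None):
    K,T=pose(cam,st); q=K@(T[:3,:3].T@(np.array(p)-T[:3,3])); return q[:2]/q[2]
E
python3 - <<'E'
from h import *
np.set_printoptions(precision=4,suppress=True)
print(env.observe(), env.grasp_offset)
snap('scene','s0');snap('side','d0');snap('wrist','w0')
for c in('scene','side','wrist'):print(pose(c))
E
```

```text
{'clock': 0.0, 'joints': array([ 1.1551,  0.2647,  1.6054,  0.    ,  1.2737, -0.0369]), 'joint_vel': array([ 0.    ,  0.0021,  0.0002,  0.001 , -0.0017,  0.0013]), 'joint_efforts': array([  0.0013, -51.5112, -36.732 ,  -0.    ,   0.0129,   0.    ]), 'eef_pos': array([0.2493, 0.6265, 0.2299]), 'tool_rot': array([-0.0003,  0.1883,  0.9821, -0.0011]), 'wrist_force': array([ 0.3362, -0.0216,  0.2532]), 'wrist_torque': array([ 0.042 ,  0.0497, -0.0375]), 'finger_force': 0.0, 'gripper_width': 0.0854145771676637} 0.0187
(array([[475.7836,   0.    , 322.4509],
       [  0.    , 475.7836, 243.7331],
       [  0.    ,   0.    ,   1.    ]]), array([[-0.6807,  0.5728, -0.4566,  1.1047],
       [ 0.7326,  0.5314, -0.4254,  0.5962],
       [-0.001 , -0.6241, -0.7814,  1.0681],
       [ 0.    ,  0.    ,  0.    ,  1.    ]]))
(array([[516.0589,   0.    , 315.8362],
       [  0.    , 516.0589, 237.3925],
       [  0.    ,   0.    ,   1.    ]]), array([[ 0.7378, -0.3532,  0.5752, -0.1941],
       [-0.6748, -0.3634,  0.6424, -0.7344],
       [-0.0179, -0.8621, -0.5065,  0.6964],
       [ 0.    ,  0.    ,  0.    ,  1.    ]]))
(array([[371.5198,   0.    , 323.4633],
       [  0.    , 371.5198, 235.6938],
       [  0.    ,   0.    ,   1.    ]]), array([[ 0.37  ,  0.8911,  0.2628,  0.1833],
       [ 0.929 , -0.3547, -0.1054,  0.6545],
       [-0.0007,  0.2831, -0.9591,  0.373 ],
       [ 0.    ,  0.    ,  0.    ,  1.    ]]))
```

View pics/s0.png

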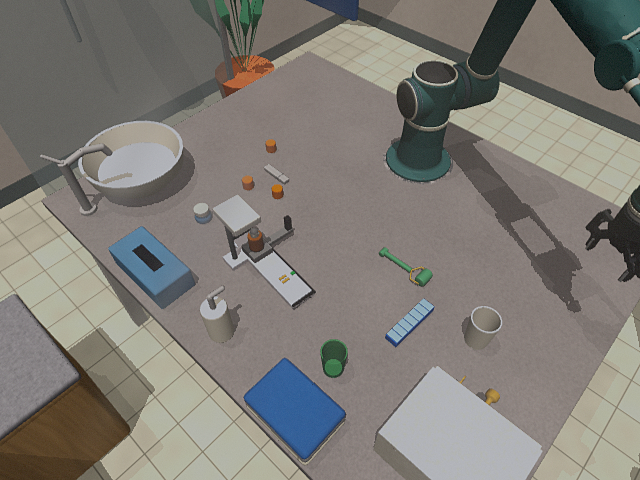

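View pics/d0.png

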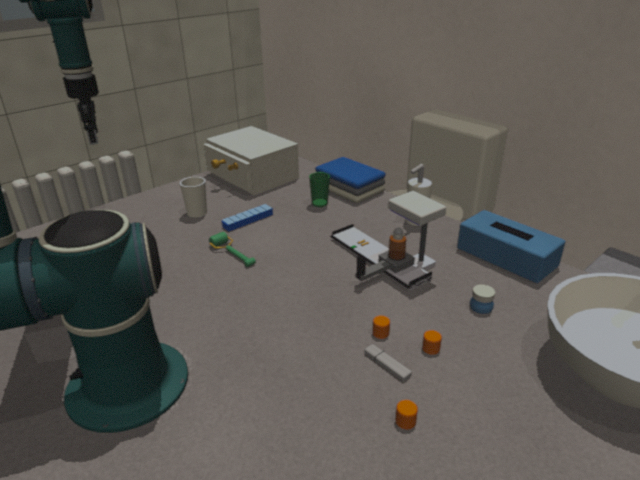

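Run:
```python
from h import *
np.set_printoptions(precision=4,suppress=True)
for c,f,roi in(('scene','s0',(190,130,330,240)),('side','d0',(340,290,470,440))):
    im=cv2.imread(f'pics/{f}.png'); h=cv2.cvtColor(im,cv2.COLOR_BGR2HSV)
    m=cv2.inRange(h,(5,200,80),(17,255,255)); n,l,s,ce=cv2.connectedComponentsWithStats(m)
    for i in range(1,n):
        if s[i,4]>60:
            p=px2w(c,*ce[i],.018); print(c,s[i],ce[i],p,np.hypot(p[0],p[1]))
a=cv2.imread('pics/s0.png')[185:310,190:325]; cv2.imwrite('pics/s0c.png',cv2.resize(a,None,fx=4.7,fy=4.7,interpolation=cv2.INTER_CUBIC))
a=cv2.imread('pics/d0.png')[185:360,320:500]; cv2.imwrite('pics/d0c.png',cv2.resize(a,None,fx=3.4,fy=3.4,interpolation=cv2.INTER_CUBIC))
```

```text
scene [272 185  10   8  62] [276.5645 188.129 ] [ 0.4258 -0.2312  0.018 ] 0.4845146487874859
side [374 316  15  22 235] [380.9574 325.2213] [ 0.4353 -0.2216  0.018 ] 0.4884900274985217
side [424 331  17  22 255] [432.0902 340.2902] [ 0.4729 -0.3189  0.018 ] 0.570360924455629
side [397 400  20  28 397] [406.6499 412.806 ] [ 0.3002 -0.3962  0.018 ] 0.49710664205108
```

View pics/s0c.png

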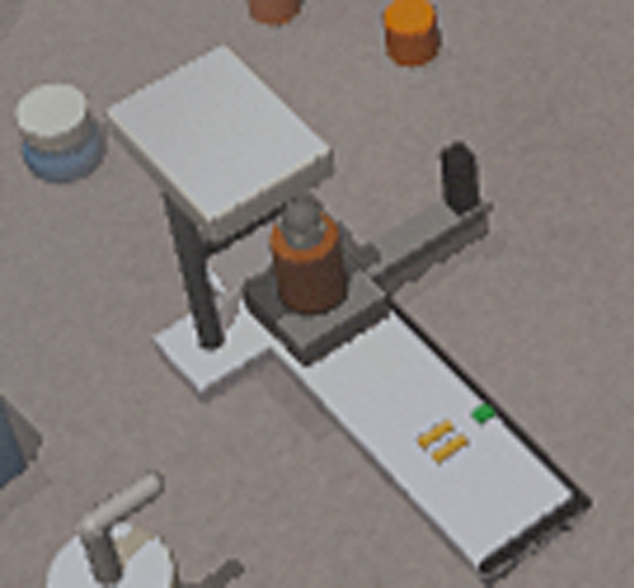

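View pics/d0c.png

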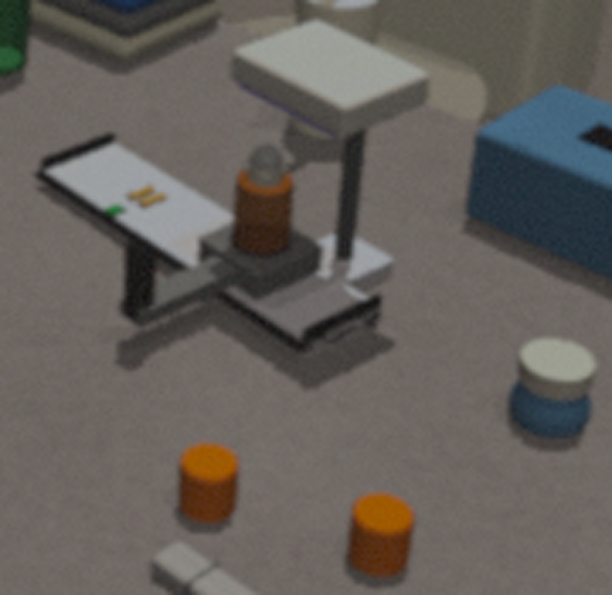

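Run:
```python
from h import *
np.set_printoptions(precision=4,suppress=True)
def tri(a,b):
    A=[];y=[]
    for c,p in(('scene',a),('side',b)):
        K,T=pose(c); d=T[:3,:3]@np.linalg.solve(K,[*p,1]); d/=np.linalg.norm(d); P=np.eye(3)-np.outer(d,d); A.append(P);y.append(P@T[:3,3])
    A=np.vstack(A);y=np.hstack(y);x=np.linalg.lstsq(A,y,rcond=None)[0]; return x,np.linalg.norm(A@x-y)
S=lambda u,v:(190+u/4.7,185+v/4.7); D=lambda u,v:(320+u/3.4,185+v/3.4)
for n,s,d,z in(('knob',S(458,150),D(140,242),.078),('ball',S(303,213),D(266,163),.102),('green',S(484,413),D(114,211),.0145),('brass',S(443,442),D(147,196),.0145),
 ('cornerR',S(573,495),D(42,172),.014),('cornerL',S(482,570),D(110,142),.014),
 ('cap',(0,0),D(381,514),.033),('cap2',(0,0),D(210,462),.033),('lampA',S(328,155),D(427,85),.179),('lampB',S(222,47),0,.179),('lampC',S(110,113),D(234,63),.179),('lampD',S(210,220),D(315,23),.179)):
    print(n, s[0] and px2w('scene',*s,z), d and px2w('side',*d,z), (tri(s,d) if s[0] and d else ''))
for p in S(275,0),: pass
print(px2w('scene',248,180,.033),px2w('scene',202,206,.045),px2w('side',*D(557,362),.045))
```

```text
knob [ 0.5223 -0.0795  0.078 ] [ 0.5248 -0.0811  0.078 ] (array([ 0.5234, -0.0804,  0.0782]), np.float64(0.0020229523615843173))
ball [ 0.6296 -0.0933  0.102 ] [ 0.6302 -0.0975  0.102 ] (array([ 0.6301, -0.0955,  0.1009]), np.float64(0.0023914731634112163))
green [0.6169 0.0329 0.0145] [0.616  0.0287 0.0145] (array([0.617 , 0.0312, 0.0129]), np.float64(0.0016197542697020065))
brass [0.647  0.0301 0.0145] [0.6493 0.0264 0.0145] (array([0.6482, 0.0282, 0.014 ]), np.float64(0.0029392747632333432))
cornerR [0.6224 0.1088 0.014 ] [0.6182 0.1078 0.014 ] (array([0.6209, 0.1089, 0.0125]), np.float64(0.0016061377368609376))
cornerL [0.6913 0.106  0.014 ] [0.6897 0.1042 0.014 ] (array([0.691 , 0.1055, 0.013 ]), np.float64(0.00010515867010044681))
cap 0 [ 0.4675 -0.3211  0.033 ] 
cap2 0 [ 0.4325 -0.2253  0.033 ] 
lampA [ 0.6313 -0.0587  0.179 ] [ 0.6727 -0.1872  0.179 ] (array([ 0.6494, -0.1319,  0.1564]), np.float64(0.08659191856995595))
lampB [ 0.6171 -0.1611  0.179 ] 0 
lampC [ 0.6909 -0.1676  0.179 ] [ 0.6095 -0.0816  0.179 ] (array([ 0.6606, -0.111 ,  0.1861]), np.float64(0.08102176629666924))
lampD [ 0.7035 -0.0702  0.179 ] [ 0.6946 -0.0806  0.179 ] (array([ 0.7018, -0.0744,  0.1743]), np.float64(0.0010558096134603006))
[ 0.4713 -0.3106  0.033 ] [ 0.6436 -0.3169  0.045 ] [ 0.6472 -0.3186  0.045 ]
```

Cap lookalikes in the scene image are at (271,146), 0.497 m from the base, (278,191), 0.488 m, and (248,183), 0.570 m. The farthest, at about (0.470,-0.318), is the one to take. The enlarged crops show it upright and alone. The knob is at (0.523,-0.080,0.078) and the rail yaw is about -7.5°. The first move goes to the knob.

```bash
python3 -m jog '0 0 0 -0.124; 0 0 0 -0.124; -0.024 -0.044 0 0; -0.024 -0.044 0 0; -0.024 -0.044 0 0'; python3 -m jog '-0.024 -0.044 0 0; -0.024 -0.044 0 0; -0.024 -0.044 0 0; -0.024 -0.044 0 0; -0.024 -0.044 0 0'; python3 -m jog '-0.024 -0.044 0 0; -0.024 -0.044 0 0; -0.024 -0.044 0 0; -0.024 -0.044 0 0; -0.024 -0.044 0 0'
cat >> h.py <<'E'
def rel(t):
    st=env.observe(); q=st['tool_rot']; M=R.from_quat([q[1],q[2],q[3],q[0]]).as_matrix()
    print('pos',st['eef_pos'].round(4),'rel tool',(M.T@(np.array(t)-st['eef_pos'])).round(4),'yangle',np.degrees(np.arctan2(M[1,1],M[0,1])).round(2),'tilt',M[:,2].round(3),'t',st['clock'],'w',st['gripper_width'],'F',st['wrist_force'].round(1))
E
python3 - <<'E'
from h import *
rel([.5234,-.0804,.10])
snap('wrist','w1'); print(w2px('wrist',[.5234,-.0804,.078]))
E
```

```text
clock: 0.78
eef_pos: [0.304, 0.4853, 0.2307]
tool_rot: [-0.0, 0.065, 0.998, -0.0]
wrist_force: [0.8, -0.6, 0.4]
gripper_width: 0.0849
finger_force: 0.0
clock: 1.4
eef_pos: [0.3942, 0.2515, 0.2311]
tool_rot: [0.0, 0.065, 0.998, -0.0]
wrist_force: [0.6, -0.1, 0.6]
gripper_width: 0.0854
finger_force: 0.0
clock: 2.02
eef_pos: [0.4845, 0.0178, 0.2312]
tool_rot: [0.0, 0.065, 0.998, 0.0]
wrist_force: [0.3, 0.1, 0.3]
gripper_width: 0.0854
finger_force: 0.0
pos [0.4845 0.0178 0.2312] rel tool [-0.0514 -0.0923  0.1312] yangle 82.5 tilt [ 0.  0. -1.] t 2.025 w 0.08540545170278373 F [0.3 0.1 0.3]
[220.82028583 271.90473647]
```

View pics/w1.png

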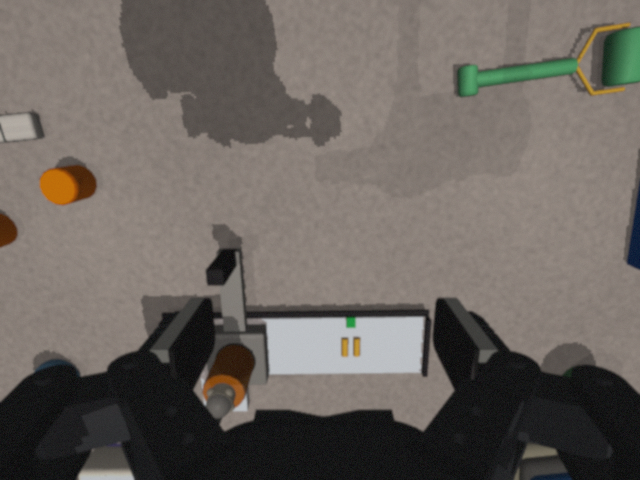

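Run:
```python
from h import *
np.set_printoptions(precision=4,suppress=True)
for n,u,v,z in(('knob',218,271,.078),('ball',219,401,.102),('brass',351,347,.0145),('green',350.5,322,.014),('cUL',427.5,316,.014),('cLR',423,373,.014),('edge1',266,318,.014)):print(n,px2w('wrist',u,v,z))
rel([.5225,-.081,.10])
```

```text
knob [ 0.5223 -0.0826  0.078 ]
ball [ 0.6344 -0.0994  0.102 ]
brass [0.6532 0.0215 0.0145]
green [0.6226 0.0244 0.014 ]
cUL [0.6262 0.1076 0.014 ]
cLR [0.6978 0.0987 0.014 ]
edge1 [ 0.6058 -0.0657  0.014 ]
pos [0.4865 0.0126 0.2313] rel tool [-0.0478 -0.0874  0.1318] yangle 82.38 tilt [ 0.002 -0.005 -1.   ] t 2.075 w 0.08549882627248508 F [ 2.4 -3.4  0.7]
```

```bash
python3 -m jog '-0.024 -0.044 0 0; -0.024 -0.044 0 0; 0 0 0 0; 0 0 0 0'
python3 - <<'E'
from h import *
rel([.522,-.079,.044])
print([px2w('wrist',0,0,0)])
st=env.observe();snap('wrist','w2'); print(w2px('wrist',[.522,-.079,.078],st))
E
```

```text
clock: 2.58
eef_pos: [0.5199, -0.0738, 0.2308]
tool_rot: [-0.001, 0.066, 0.998, 0.0]
wrist_force: [-1.3, 1.0, -0.8]
gripper_width: 0.0854
finger_force: 0.0
pos [ 0.5199 -0.0738  0.2308] rel tool [-0.003  -0.005   0.1868] yangle 82.46 tilt [-0.001  0.001 -1.   ] t 2.575 w 0.0853639974287095 F [-1.3  1.  -0.8]
[array([ 0.30579079, -0.33177007,  0.        ])]
[315.64753467 220.60176552]
```

View pics/w2.png

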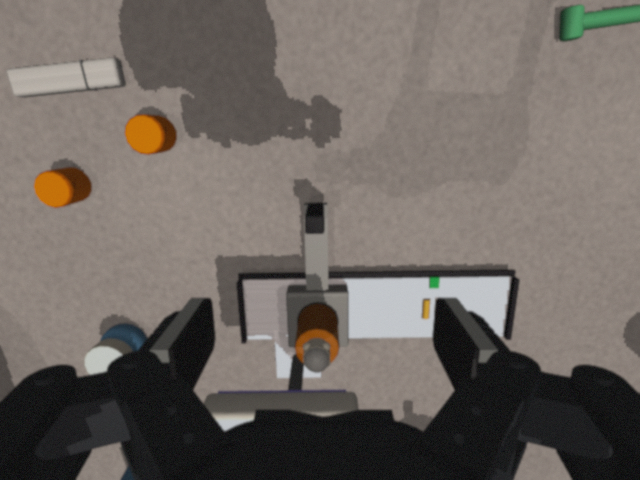

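The knob top is at (315,217), where I predicted it. The target cap's top is at (54,188) and the decoy at (147,134). Next: descend, grip the knob and slide it 0.120 m.

```bash
python3 - <<'E'
from h import *
print(px2w('wrist',54,188,.033),px2w('wrist',434,282,.014),px2w('wrist',315,217,.078))
E
python3 -m jog '-0.002 -0.005 0.045 0; 0 0 0.05 0; 0 0 0.05 0; 0 0 0.042 0; 0 0 0 0' ; python3 -m jog '0 0 0 0;0 0 0 0;0 0 0 0;0 0 0 0;0 0 0 0' 0.0 25; python3 -m jog '0 0 0 0;0 0 0 0'
python3 - <<'E'
from h import *
rel([.522+.12*.122,-.079+.12*.9925,.044])
E
```

```text
[ 0.47103492 -0.31550218  0.033     ] [0.61972173 0.03203512 0.014     ] [ 0.51899354 -0.07867338  0.078     ]
clock: 3.25
eef_pos: [0.5175, -0.0772, 0.0408]
tool_rot: [-0.004, 0.064, 0.998, 0.001]
wrist_force: [-0.3, -0.3, -0.1]
gripper_width: 0.0855
finger_force: 0.0
clock: 3.88
eef_pos: [0.5227, -0.0797, 0.0456]
tool_rot: [0.001, 0.065, 0.998, -0.0]
wrist_force: [-0.5, 0.6, 6.5]
gripper_width: 0.0157
finger_force: 29.7
clock: 4.12
eef_pos: [0.5227, -0.0797, 0.0456]
tool_rot: [0.001, 0.065, 0.998, -0.0]
wrist_force: [-1.4, -0.9, 7.2]
gripper_width: 0.0151
finger_force: 29.7
pos [ 0.5227 -0.0797  0.0456] rel tool [0.0018 0.1206 0.0016] yangle 82.52 tilt [ 0.002 -0.    -1.   ] t 4.125 w 0.015069986910722196 F [-1.4 -0.9  7.2]
```

```bash
python3 -m jog '0 0.01 0 0;0 0.02 0 0;0 0.02 0 0;0 0.02 0 0;0.001 0.02 0 0'; python3 -m jog '0 0.015 0 0;0.001 0.0155 0 0;0 0 0 0;0 0 0 0'
python3 - <<'E'
from h import *
rel([.522,-.079,.044])
E
python3 -m jog '0 0 0 0;0 0 0 0;0 0 0 0;0 0 0 0' 0.085
python3 - <<'E'
from h import *
st=env.observe();snap('wrist','w3');rel([.522,-.079,.044])
E
```

```text
clock: 4.75
eef_pos: [0.5334, 0.0102, 0.0456]
tool_rot: [0.001, 0.065, 0.998, -0.0]
wrist_force: [-0.4, -0.8, 5.8]
gripper_width: 0.0152
finger_force: 29.6
clock: 5.25
eef_pos: [0.5369, 0.0403, 0.0456]
tool_rot: [0.001, 0.065, 0.998, -0.0]
wrist_force: [0.8, -0.9, 5.4]
gripper_width: 0.0156
finger_force: 29.7
pos [0.5369 0.0403 0.0456] rel tool [-0.0006 -0.1202  0.0016] yangle 82.55 tilt [ 0.003 -0.    -1.   ] t 5.25 w 0.015638887890602533 F [ 0.8 -0.9  5.4]
clock: 5.75
eef_pos: [0.5353, 0.0403, 0.044]
tool_rot: [-0.0, 0.065, 0.998, -0.0]
wrist_force: [0.2, -0.8, -0.2]
gripper_width: 0.0845
finger_force: 0.0
pos [0.5354 0.0403 0.0441] rel tool [-2.3e-03 -1.2e-01  1.0e-04] yangle 82.5 tilt [-0. -0. -1.] t 5.8 w 0.08476966285880287 F [ 0.1 -0.5 -0.7]
```

View pics/w3.png

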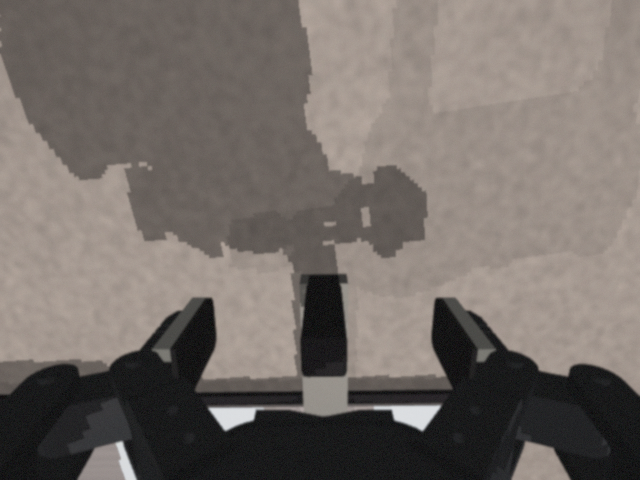

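```bash
python3 -m jog '0 0 -0.05 0;0 0 -0.05 0;0 0 -0.05 0;0 0 -0.036 0;0 0 0 0'; python3 -m jog '0 0 0 0;0 0 0 0';python3 - <<'E'
from h import *
st=env.observe();im=snap('wrist','w4');print(st['eef_pos'],st['tool_rot'],list(px2w('wrist',100,100,0,st)))
im=cv2.imread('pics/w4.png')[180:420,200:520]
cv2.imwrite('pics/w4c.png',cv2.resize(im,None,fx=2.5,fy=2.5,interpolation=cv2.INTER_CUBIC))
E
```

```text
clock: 6.42
eef_pos: [0.5381, 0.0404, 0.2347]
tool_rot: [0.004, 0.065, 0.998, 0.0]
wrist_force: [0.2, -0.7, -1.6]
gripper_width: 0.0851
finger_force: 0.0
clock: 6.68
eef_pos: [0.5343, 0.0403, 0.2282]
tool_rot: [-0.002, 0.065, 0.998, -0.0]
wrist_force: [1.2, -0.1, 0.9]
gripper_width: 0.0847
finger_force: 0.0
[0.53428686 0.04031363 0.22824597] [-1.75896209e-03  6.53667703e-02  9.97859743e-01 -1.56270311e-04] [np.float64(0.4121774413911011), np.float64(-0.15430581209204086), np.float64(0.0)]
```

View pics/w4c.png

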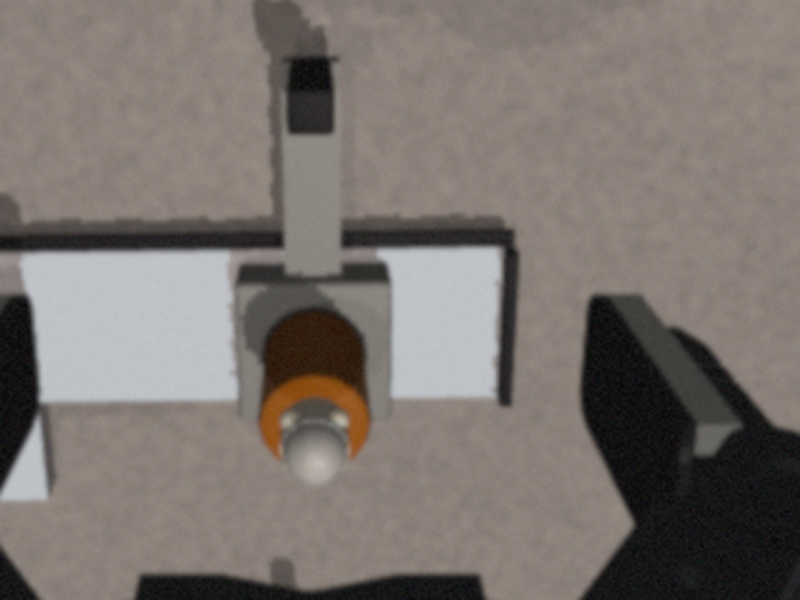

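Run:
```python
from h import *
st=dict(eef_pos=np.array([0.53428686,0.04031363,0.22824597]),tool_rot=[-1.75896209e-03,6.53667703e-02,9.97859743e-01,-1.56270311e-04])
for n,u,v,z in(('ball',315,452,.102),('shoulder',315,421,.088),('knob',310,112,.078),('end',513,248,.014),('end2',509,402,.014),('inner1',502,250,.014),('edgeL',0,250,.014)):
    print(n,px2w('wrist',200+u/2.5,180+v/2.5,z,st).round(4))
im=env.read_camera('scene');cv2.imwrite('pics/s5.png',im[:,:,::-1])
a=cv2.imread('pics/s5.png')[185:310,190:325];b=cv2.imread('pics/s5.png')[165:205,225:300]
a=cv2.resize(a,(540,500),interpolation=cv2.INTER_CUBIC);cv2.imwrite('pics/s5c.png',a)
im=env.read_camera('side');cv2.imwrite('pics/d5.png',im[:,:,::-1])
rel([.4705,-.3175,.12])
```

```text
ball [0.6504 0.0285 0.102 ]
shoulder [0.6478 0.0289 0.088 ]
knob [0.5398 0.0413 0.078 ]
end [0.6251 0.1152 0.014 ]
end2 [0.6974 0.1084 0.014 ]
inner1 [0.6254 0.1106 0.014 ]
edgeL [ 0.5982 -0.096   0.014 ]
pos [0.5347 0.0403 0.2288] rel tool [ 0.0167 -0.3631  0.109 ] yangle 82.51 tilt [-0.003 -0.    -1.   ] t 6.825 w 0.0851441411787453 F [-0.3 -0.2  0.3]
```

View pics/s5c.png

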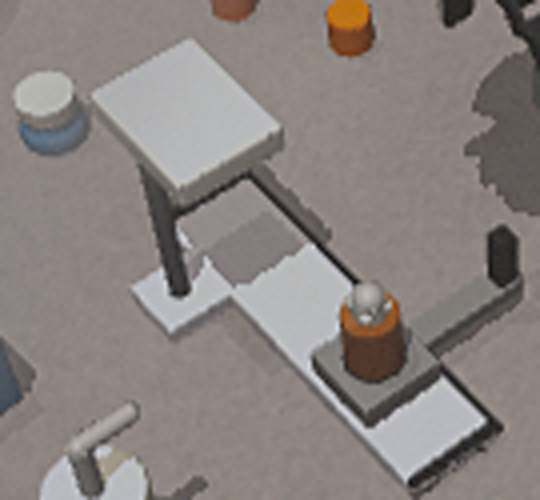

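The scene crop shows the carrier out from under the lamp and covering the green mark, and the wrist view puts its travel at about 0.161. Next, the cap.

```bash
python3 -m jog '0.003 -0.05 0 0;0.003 -0.052 0 0;0.003 -0.052 0 0;0.003 -0.052 0 0;0.003 -0.052 0 0'; python3 -m jog '0.002 -0.052 0.02 0;0 -0.053 0.03 0;0 0 0.03 0;0 0 0 0;0 0 0 0'
cat > cap.py <<'E'
from h import *
import sys
st=env.observe();im=snap('wrist',sys.argv[1]);rel([.4705,-.3175,.009])
h=cv2.cvtColor(im,cv2.COLOR_RGB2HSV);m=cv2.inRange(h,(3,180,60),(20,255,255));n,l,s,ce=cv2.connectedComponentsWithStats(m)
for i in range(1,n):
    if s[i,4]>80:
        v=h[...,2][l==i];t=np.percentile(v,95)*.85;mm=((l==i)&(h[...,2]>t)).astype(np.uint8)
        c=max(cv2.findContours(mm,0,2)[0],key=cv2.contourArea);e=cv2.fitEllipse(cv2.convexHull(c));print(s[i],e,px2w('wrist',*e[0],.033,st).round(4))
E
python3 cap.py w6
```

```text
clock: 7.45
eef_pos: [0.4863, -0.2149, 0.2297]
tool_rot: [-0.0, 0.065, 0.998, 0.0]
wrist_force: [0.8, -0.3, 0.4]
gripper_width: 0.0847
finger_force: 0.0
clock: 8.07
eef_pos: [0.4717, -0.3171, 0.1508]
tool_rot: [0.0, 0.065, 0.998, 0.0]
wrist_force: [-0.1, 0.2, -0.2]
gripper_width: 0.085
finger_force: 0.0
pos [ 0.4723 -0.3173  0.1516] rel tool [ 0.002  -0.0003  0.1426] yangle 82.56 tilt [ 0.002 -0.001 -1.   ] t 8.125 w 0.08514469244410491 F [ 0.3 -0.4  0.8]
[146   0  55  19 670] ((159.6938018798828, -1.195328950881958), (9.009723663330078, 21.808076858520508), 88.52627563476562) [ 0.3136 -0.3966  0.033 ]
[ 417  135   58   49 2246] ((451.4520263671875, 159.77618408203125), (43.93333053588867, 48.69392395019531), 40.969749450683594) [ 0.4348 -0.2218  0.033 ]
[ 297  198   46   52 1820] ((319.4910583496094, 228.1604766845703), (41.99539566040039, 43.652069091796875), 93.10559844970703) [ 0.4714 -0.3186  0.033 ]
```

```bash
python3 -m jog '0.001 -0.001 0.04 0;0 0 0.045 0;0 0 0.04 0;0 0 0.017 0;0 0 0 0'; python3 -m jog '0 0 0 0;0 0 0 0;0 0 0 0;0 0 0 0;0 0 0 0' 0.0 60;  python3 - <<'E'
from h import *
rel([.649,.028,.13])
E
```

```text
clock: 8.75
eef_pos: [0.4704, -0.3177, 0.0083]
tool_rot: [-0.0, 0.065, 0.998, 0.0]
wrist_force: [-0.9, 0.3, 0.7]
gripper_width: 0.0849
finger_force: 0.0
clock: 9.38
eef_pos: [0.4713, -0.3191, 0.0101]
tool_rot: [0.001, 0.065, 0.998, -0.001]
wrist_force: [0.4, 0.5, 5.7]
gripper_width: 0.0332
finger_force: 59.2
pos [ 0.4713 -0.3191  0.0101] rel tool [-0.1311  0.3672 -0.12  ] yangle 82.49 tilt [ 0.002 -0.002 -1.   ] t 9.375 w 0.03317671657299888 F [0.4 0.5 5.7]
```

```bash
python3 -m jog '0 0 -0.03 0;0 0 -0.05 0;0 0 -0.05 0;0 0.03 -0.02 0;0 0.05 0 0'; python3 -m jog '0 0.05 0 0;0 0.05 0 0;0 0.05 0 0;0 0.05 0 0;0 0.05 0 0';python3 -m jog '-0.02 0.037 0 0;-0.04 0 0 0;-0.04 0 0 0;-0.02 0 0 0;0 0 0 0'; python3 -m jog '0 0 0 0;0 0 0 0'
python3 - <<'E'
from h import *
rel([.649,.028,.13])
st=env.observe();snap('wrist','w7')
print(w2px('wrist',[.649,.028,.113],st),w2px('wrist',[.649,.028,.088],st),st['finger_force'])
E
```

```text
clock: 10.0
eef_pos: [0.4827, -0.2404, 0.1621]
tool_rot: [0.003, 0.067, 0.998, -0.002]
wrist_force: [0.3, 0.2, -1.3]
gripper_width: 0.0333
finger_force: 59.7
clock: 10.62
eef_pos: [0.5134, 0.0105, 0.1589]
tool_rot: [0.001, 0.065, 0.998, 0.0]
wrist_force: [0.6, -0.5, -0.9]
gripper_width: 0.0334
finger_force: 59.7
clock: 11.25
eef_pos: [0.6381, 0.0298, 0.1584]
tool_rot: [0.0, 0.066, 0.998, 0.0]
wrist_force: [-0.5, 1.0, -0.4]
gripper_width: 0.0332
finger_force: 59.8
clock: 11.5
eef_pos: [0.636, 0.0301, 0.1583]
tool_rot: [-0.0, 0.065, 0.998, 0.0]
wrist_force: [-0.2, 0.7, -0.5]
gripper_width: 0.0331
finger_force: 59.8
pos [0.636  0.0301 0.1583] rel tool [-0.0132 -0.0004  0.0283] yangle 82.51 tilt [-0.001  0.    -1.   ] t 11.5 w 0.03305506516162246 F [-0.2  0.7 -0.5]
[320.40857884 286.37080428] [320.69957983 269.5473579 ] 59.76605706397095
```

View pics/w7.png

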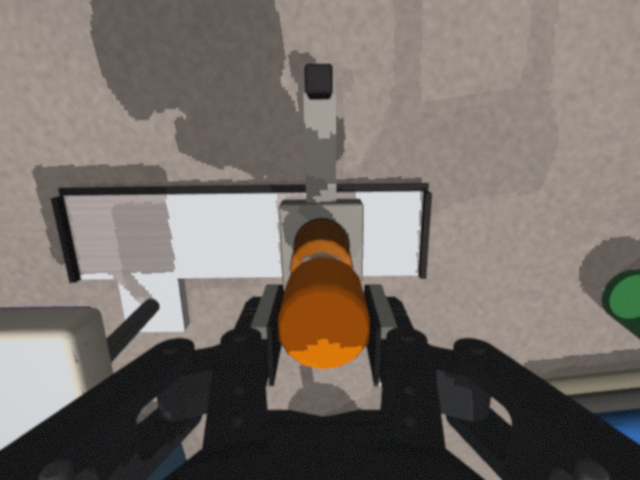

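Run:
```python
from h import *
st=dict(eef_pos=np.array([0.636,0.0301,0.1583]),tool_rot=[-0.0,0.0653,0.99787,0.0])
im=cv2.cvtColor(cv2.imread('pics/w7.png'),cv2.COLOR_BGR2HSV)
m=cv2.inRange(im,(3,150,25),(20,255,255))
for r in range(214,372,6):
    x=np.where(m[r,230:420])[0]
    if len(x):print(r,x[0]+230,x[-1]+230,end=' | ')
a=np.linspace(0,2*np.pi,13)[:-1]
y=np.array([.1305,.9914]);x=np.array([.9914,-.1305])
def circ(c,z,r):
    return np.array([w2px('wrist',[*(np.array(c)+r*(np.cos(t)*x+np.sin(t)*y)),z],st) for t in np.linspace(0,2*np.pi,120)])
for n,c,z,r in(('shoulder',(.649,.028),.088,.02),('foot',(.649,.028),.045,.02),('rim',(.636,.0301),.1483,.0175),('top',(.636,.0301),.1813,.0175)):
    p=circ(c,z,r);print('\n',n,p.min(0).round(1),p.max(0).round(1))
print('knob',px2w('wrist',318.5,83,.078,st),w2px('wrist',[.649-.109,.028+.0144,.078],st))
g=cv2.cvtColor(im,cv2.COLOR_HSV2BGR)[...,1].astype(int)
print(g[60:110,318]); print(g[75,295:345])
print(im[244:256:2,285:300,:].tolist()[0]);print(m[230:262:4,285:360:3])
```

```text
220 319 327 | 226 305 337 | 232 300 343 | 238 296 346 | 244 295 347 | 250 295 347 | 256 293 349 | 262 292 350 | 268 291 351 | 274 292 354 | 280 289 358 | 286 287 359 | 292 284 362 | 298 282 364 | 304 282 365 | 310 279 368 | 316 278 369 | 322 277 369 | 328 278 369 | 334 278 369 | 340 279 369 | 346 284 364 | 352 288 359 | 358 294 354 | 364 302 343 | 
 shoulder [288.1 238.4] [353.2 299.1]

 foot [293.5 220.8] [348.6 273.2]

 rim [281.6 255.1] [359.6 326.6]

 top [271.9 286.5] [368.1 371.9]
knob [0.54217208 0.04099321 0.078     ] [320.4806667   78.48434729]
[141 142 131 102  61  40  42  48  51  44  44  47  44  48  49  47  44  47
  48  49  49  49  47  48  45  52  46  43  45  47  42  41  25  28  24  20
  18  20  42  88 130 150 157 157 159 156 156 156 156 155]
[ 98  96 100  98 100  96  97  95  89  69  46  42  44  48  44  44  45  44
  48  44  48  48  50  47  46  50  44  42  49  47  44  47  48  47  46  38
  48  84 120 136 138 137 141 140 139 140 139 136 135 134]
[[18, 20, 152], [21, 17, 148], [18, 18, 138], [21, 21, 120], [15, 19, 107], [19, 19, 107], [17, 18, 102], [18, 14, 90], [13, 30, 76]
[... 231 characters left out ...]
55 255 255 255 255 255 255 255 255 255
  255 255   0   0   0   0   0]
 [  0   0   0   0 255 255 255 255 255 255 255 255 255 255 255 255 255 255
  255 255 255   0   0   0   0]
 [  0   0   0   0 255 255 255 255 255 255 255 255 255 255 255 255 255 255
  255 255 255   0   0   0   0]
 [  0   0   0   0 255 255 255 255 255 255 255 255 255 255 255 255 255 255
  255 255 255   0   0   0   0]
 [  0   0   0   0 255 255 255 255 255 255 255 255 255 255 255 255 255 255
  255 255 255   0   0   0   0]
 [  0   0   0 255 255 255 255 255 255 255   0   0   0   0   0   0 255 255
  255 255 255 255   0   0   0]
 [  0   0   0 255 255 255   0   0   0   0 255 255 255 255 255 255 255   0
    0 255 255 255   0   0   0]]
```

Run:
```python
from h import *
im=cv2.imread('pics/w7.png')
print('rows212+',im[212:300,319:323,2].mean(1).astype(int).tolist())
print('rows300+',im[300:372,319:327,2].mean(1).astype(int).tolist())
for r in(246,252,258):print(r,im[r,286:356,2].tolist())
w4=cv2.imread('pics/w4.png');print('w4 rows290+',w4[296:385,324:328,2].mean(1).astype(int).tolist())
```

```text
rows212+ [85, 84, 85, 84, 79, 64, 48, 41, 50, 55, 55, 55, 56, 56, 55, 58, 55, 54, 56, 57, 58, 56, 57, 57, 57, 58, 76, 105, 138, 154, 161, 165, 166, 166, 167, 167, 165, 169, 163, 155, 131, 104, 91, 88, 88, 89, 91, 90, 92, 92, 90, 91, 91, 91, 91, 91, 91, 91, 91, 92, 91, 93, 93, 93, 92, 92, 91, 92, 92, 92, 94, 98, 105, 114, 119, 122, 125, 128, 131, 136, 144, 148, 149, 150, 150, 148, 149, 149]
rows300+ [149, 149, 149, 150, 149, 149, 149, 150, 149, 148, 148, 149, 149, 150, 149, 149, 149, 149, 149, 150, 150, 149, 150, 149, 149, 149, 149, 150, 149, 149, 149, 149, 149, 149, 148, 149, 149, 151, 164, 190, 210, 215, 216, 216, 216, 216, 216, 216, 216, 216, 216, 216, 217, 216, 216, 216, 216, 217, 217, 216, 217, 216, 216, 216, 216, 216, 216, 213, 200, 178, 163, 158]
246 [154, 149, 141, 143, 137, 114, 96, 73, 61, 53, 53, 56, 59, 69, 84, 106, 121, 136, 143, 151, 155, 158, 160, 162, 162, 163, 165, 165, 164, 163, 164, 167, 167, 166, 169, 166, 168, 169, 170, 168, 171, 169, 170, 172, 170, 170, 172, 170, 166, 164, 159, 157, 149, 136, 121, 103, 86, 71, 56, 58, 56, 54, 62, 83, 117, 141, 146, 146, 150, 147]
[... 392 characters left out ...]
4, 163, 167, 165, 164, 160, 159, 158, 150, 137, 124, 122, 125, 129, 126, 120, 115, 106, 95, 90, 90, 92, 90, 90, 92, 92, 93, 91, 90, 93, 93, 91, 92, 94, 91, 90, 91, 91, 93, 95, 96, 99, 102, 111, 122, 125, 137, 155, 168, 173, 175, 175, 175, 177, 176, 170, 161, 140, 132, 146, 156, 158, 160]
w4 rows290+ [90, 85, 83, 82, 81, 74, 62, 45, 37, 44, 48, 48, 49, 51, 48, 49, 49, 50, 48, 50, 49, 49, 48, 51, 49, 48, 49, 50, 50, 49, 49, 48, 54, 73, 102, 125, 138, 140, 139, 140, 139, 136, 123, 101, 84, 78, 77, 79, 79, 77, 80, 90, 101, 93, 82, 86, 94, 103, 113, 122, 129, 137, 145, 153, 160, 169, 175, 180, 185, 186, 185, 182, 179, 177, 174, 171, 164, 155, 145, 141, 138, 138, 139, 139, 140, 138, 140, 139, 138]
```

```bash
python3 -m jog '-0.015 -0.0016 0 0;0 0 0.02 0;0 0 0.015 0;0 0 0.005 0;0 0 0 0'; python3 -m jog '0 0 0 0;0 0 0 0;0 0 0 0'; python3 -m jog '0 0 0.004 0;0 0 0.003 0;0 0 0 0'
python3 - <<'E'
from h import *
rel([.649,.028,.098])
E
```

```text
clock: 12.18
eef_pos: [0.6508, 0.0265, 0.1169]
tool_rot: [-0.001, 0.065, 0.998, -0.0]
wrist_force: [0.0, 0.2, 0.5]
gripper_width: 0.0329
finger_force: 59.8
clock: 12.55
eef_pos: [0.6521, 0.0265, 0.1189]
tool_rot: [0.001, 0.065, 0.998, 0.0]
wrist_force: [-0.1, 0.3, -0.5]
gripper_width: 0.0332
finger_force: 59.8
clock: 12.92
eef_pos: [0.6511, 0.0265, 0.1109]
tool_rot: [-0.001, 0.065, 0.998, -0.0]
wrist_force: [-2.8, -0.1, 2.6]
gripper_width: 0.0332
finger_force: 60.0
pos [0.6511 0.0265 0.1109] rel tool [0.0022 0.0012 0.0129] yangle 82.5 tilt [-0.001  0.    -1.   ] t 12.925 w 0.03319249643940105 F [-2.8 -0.1  2.6]
```

```bash
python3 -m jog '0.001 0 0 0;0 0 0 0;0 0 0 0'; python3 -m jog '0 0 0.002 0;0 0 0.001 0;0 0 0 0;0 0 0 0'
```

```text
clock: 13.3
eef_pos: [0.6509, 0.0265, 0.1114]
tool_rot: [0.0, 0.065, 0.998, -0.0]
wrist_force: [-1.4, 0.6, 1.2]
gripper_width: 0.0332
finger_force: 60.0
clock: 13.8
eef_pos: [0.6511, 0.0266, 0.1091]
tool_rot: [0.0, 0.065, 0.998, -0.0]
wrist_force: [-2.8, -0.8, 5.1]
gripper_width: 0.033
finger_force: 60.4
```

```bash
python3 -m jog '0.0005 0 0.002 0;0 0 0.001 0;0 0 0 0;0 0 0 0'; python3 -m jog '0 0 0.002 0;0 0 0.001 0;0 0 0 0;0 0 0 0'; python3 -m jog '0 0 0.002 0;0 0 0.001 0;0 0 0 0;0 0 0 0'
```

```text
clock: 14.3
eef_pos: [0.6505, 0.0267, 0.1061]
tool_rot: [0.0, 0.065, 0.998, 0.0]
wrist_force: [-2.4, 0.5, 7.0]
gripper_width: 0.0331
finger_force: 60.4
clock: 14.8
eef_pos: [0.6507, 0.0268, 0.104]
tool_rot: [0.001, 0.065, 0.998, 0.0]
wrist_force: [-5.0, -0.4, 10.3]
gripper_width: 0.0334
finger_force: 60.7
clock: 15.3
eef_pos: [0.6499, 0.0266, 0.0985]
tool_rot: [-0.0, 0.065, 0.998, -0.0]
wrist_force: [-1.4, -0.8, -0.1]
gripper_width: 0.0333
finger_force: 60.8
```

Clicked: the force fell from 10 N to 0. Now press into the cushion and hold.

```bash
python3 -m jog '0 0 0.002 0;0 0 0.001 0;0 0 0.001 0;0 0 0.001 0;0 0 0 0'; python3 -m jog '0 0 0 0;0 0 0 0;0 0 0 0;0 0 0 0;0 0 0 0'
```

```text
clock: 15.92
eef_pos: [0.6501, 0.0266, 0.0952]
tool_rot: [-0.0, 0.065, 0.998, -0.0]
wrist_force: [-5.0, -0.6, 7.0]
gripper_width: 0.0332
finger_force: 61.6
clock: 16.55
eef_pos: [0.6501, 0.0266, 0.0952]
tool_rot: [-0.0, 0.065, 0.998, -0.0]
wrist_force: [-5.1, -0.7, 6.4]
gripper_width: 0.0333
finger_force: 61.5
```

```bash
python3 -m jog '0.001 0 0.001 0;0 0 0.001 0;0 0 0 0;0 0 0 0;0 0 0 0'; python3 -m jog '0 0 0 0;0 0 0 0;0 0 0 0;0 0 0 0;0 0 0 0'
```

```text
clock: 17.18
eef_pos: [0.6501, 0.0266, 0.0941]
tool_rot: [0.001, 0.065, 0.998, -0.0]
wrist_force: [-4.2, -0.7, 10.0]
gripper_width: 0.0332
finger_force: 61.8
clock: 17.8
eef_pos: [0.65, 0.0266, 0.0941]
tool_rot: [0.001, 0.065, 0.998, -0.0]
wrist_force: [-3.8, -1.0, 9.2]
gripper_width: 0.0332
finger_force: 61.8
```

```bash
python3 -c "
from station import env
print(env.finish_job())"
```

```text
the job is handed in; nothing more can be done
None
```

I handed the job in at about 18 s: the carrier is at the capping station (estimated travel 0.161 m), and the cap clicked home on the shoulder, still gripped and pressed down at about 9 N; no verdict was printed.

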